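# Pull the spent water-filter cartridge

### The arm

A 6-joint arm with a two-finger parallel gripper is mounted at the origin on a cart in front of the work surface, level with it; the furniture and walls round the work are solid. World frame = base frame: x ahead of the robot, y to its left, z up, the work surface at z = 0. Lengths are in m, angles in rad, forces in N, time in s.
With the tool pointing down it reaches from about 0.35 to 0.975 m from the base axis. Payload 4.9 kg.
Tool frame: the origin (TCP) lies at the very end of the fingers, on their centre line; the grasp point (between the pads) lies manip.grip_point_offset behind it (manip.grip_point_offset is the distance from the TCP to the grasp point, in m); z points along the fingers, y is the direction in which the jaws open and shut (so a half turn about z gives the same grasp; the last joint's range is limited). The gripper opens to 85 mm and grips with 20 to 120 N. Pads are 22 mm wide; open, the fingers measure 114 mm over their backs; the gripper's body (76 mm by 85 mm) begins 54 mm behind the grasp point. The pads swing forward as they close: fully open they stand 13 mm farther back than shut.
Start: joints at [1.121, 0.053, 1.613, -0, 1.476, -0.119], TCP at [0.203, 0.591, 0.231] pointing down, gripper open.
Joint ranges: [-3.01, 3.01], [-1.01, 2.22], [0.06, 2.58], [-1.02, 4.17], [0.09, 2.62], [-3.14, 3.14]. Speed limits (rad/s): [2.57, 2.57, 3.14, 3.14, 3.14, 3.14].

### API

Orientations are given as a unit quaternion [w, x, y, z].
In Python, from plant import status, grab_frame, camera_params, ticket, boxes_of, outline_of, manip gives the robot as it stands. The module is installed in compiled form; this text tells all that it offers.
- The arm moves only by the tool play_rows, never from a script. Its argument "deltas" is a list of rows, each a list of 2 entries, a list of its own where there are three numbers: the shift along the world's x, y, z in m, then the turn about the world's z in rad. A call has 1 to 5 rows; each row is the pose to reach, as a shift and turn from the pose commanded when the call began; what a row does not reach only later rows make up. A row lasts 1/8 s, in which the tool goes at most 62.5 mm and 10.7 degrees, less where a joint would pass 70% of its speed; a pose out of reach is approached as far as the arm can. A call with a gripper value outside its range is refused whole. "grip" is the opening, from -1 (shut) to 1 (fully open), set as the call begins (left out, the last holds). The fingers move at their own pace and stop on an object; the grip force is fixed at half the most. Time passes only in rows, so rows that repeat a pose let the fingers close. It gives the time, the measured TCP pose, the force and the opening at its end, in the units of the state.
- status.state(): the state, without advancing time (a new reading comes with each control period).
- grab_frame(name): name is "scene" or "side" or "wrist"; returns (picture, depth): 480x640x3 uint8, blue, green, red; 480x640 float32, m along the optical axis (not along the pixel's ray), 0 where there is no reading.
- camera_params(name): a dict with "mtx" (3x3 intrinsics, pixels), "distortion" ([k1, k2, p1, p2, k3] as OpenCV has them; the pictures are not rectified), "world_from_camera" (4x4, takes a point from camera to world coordinates). Camera axes: x right, y up, looking along -z (the intrinsics and any distortion apply to the point x, -y, -z); pixel columns grow to the right and rows downward; lengths in m; the calibration is good to about 2 mm. A picture is of the moment at which its call begins: read the wrist's pose just before it. camera_params takes no time and is no camera call; for the wrist camera it gives the pose at the moment of the call.
- ticket.job_done(): hands the job in, once; it reports no verdict.
Trained networks look in the newest picture that a camera, given by its name, has taken for a name from the list of things; names that differ only in an ending like _2 or _b are one class to them, and where a whole thing is asked for, a point or a joint stands for the part that bears it (a point fixed in the world has none). Each returns a list of dicts, best first, with "confidence" (0 to 1); they miss things now and then, are a little off and sometimes report something else, mostly with a low value. They report only what shows in the picture. A call takes as long as a camera call.
- boxes_of(camera, name): "box" ([left, top, right, bottom] in pixels, round what is visible of it).
- outline_of(camera, name): "region" (480x640 bool, what is visible of it) and "box" ([left, top, right, bottom] in pixels, round what is visible of it).
The state is a dict: "time": time; "joint_pos": joint angles; "joint_vel": joint speeds; "joint_efforts": joint torques, N m; "tool_pos": TCP position; "tool_rot": TCP orientation; "contact_force": force on the tool from outside, world axes, zero at the start; "ft_torque": the same for the moment, N m; "gripper_width": opening from 0.0 (shut) to 1.0 (fully open).
Only numpy, scipy, OpenCV 4.12 (cv2) and the standard library are available. Lean on these libraries where they do the work, as an engineer would, in place of code of your own. Each camera call takes 0.05 s, during which the arm holds its last target.

### The job

The counter-top water filter is open: with the pull key from the wooden stand, reach down into the clear housing, feel the key's cross bar through the slot in the blue cap, lock it with about a quarter turn and draw the spent cartridge off its tight seat and out, never forcing it. Set it down gently in the terracotta bowl with the key still in the cap, so both can go to the sink together, and let go. Leave the housing's white screw-on head, the little black vase and the small clip-lid jar where they are.

Things in the scene. Friction and masses are not known exactly. Their poses are not given: they have to be found in the camera images.
- housing: the open filter housing, fixed: clear upright tube, outside 72 mm, bore 64 mm, on a white foot 98 mm wide with two hose barbs; 152 mm high. Origin: centre of its underside, z up. Bore floor 13 mm above the counter. A seat on it grips the cartridge's foot by four sprung rubber lobes: about 5 to 10 N to pull off straight up, free after 10 mm
- housing_mouth (a point): centre of the housing's open mouth, 152 mm above the counter
- cartridge: spent cartridge standing on its seat at the bottom of the bore: white cylinder 40 mm wide with a blue cap, 52 mm high in all, 100 to 180 g. Origin: centre of its underside, z up. The cap is the top 14 mm: a stiff dial (slips at 0.05 N m) with a slot for the key. The slot's direction is not measured: within 1.2 rad either way of the cartridge's x axis (two white ticks mark its ends)
- cartridge_top (a point): centre of the cap's slotted plate, upper side, 52 mm above the cartridge's underside. Slot 25 x 10 mm, plate 3 mm thick. Under it a chamber 32 mm wide, floor 12 mm below this point. Ribs 2 mm deep under the plate form a groove 14 mm wide, square to the slot, that catches the lifted cross bar; so turn the bar down near the chamber's floor. Either way round locks
- puller: the pull key, upright in its stand, 140 g: black handle bar 24 mm (its x) by 18 mm (its y) by 75 mm high with an orange collar 38 mm wide at its lower end; below it a steel tube 16 mm wide that ends in an orange shoulder disc 27 mm wide, its lower face 66.5 mm below the handle, then a 6 mm rod with a cross bar. Origin: centre of the handle's lower end, z up
- puller_grip (a point): place to grasp the handle, across its 18 mm sides: 45 mm above the handle's lower end, 30 mm below its top, 125 mm above the middle of the cross bar
- puller_tip (a point): middle of the cross bar (18 mm long, 5 mm square, along the handle's x), 80 mm below the handle's lower end, 13.5 mm below the shoulder disc. Rod and bar are sprung and damped: pushed slowly from below they slide up to 10 mm into the tube, about 0.2 N to start, 0.35 N more for each mm, 3.7 N at the end, where they stop hard; pulled, they do not give
- stand: round wooden stand for the key, fixed, 93 mm high, 66 mm wide at the foot and 52 mm at the top, bore 30 mm wide and open at the top; lift the key straight up by at least 90 mm to clear it. Origin: centre of its underside
- bowl: loose terracotta bowl, 193 mm wide at the rim, 64 mm high, flat inside at the middle, 10 mm above its underside. Origin: centre of its underside
- head: bystander: the housing's white screw-on head, 91 mm wide, 44 mm high. Origin: centre of its underside
- budvase: bystander: little faceted black vase, 36 x 57 mm, 93 mm high. Origin: centre of its underside
- jar: bystander: small clip-lid glass jar with pebbles, 72 mm wide, 85 mm high. Origin: centre of its underside

How it is judged:
By the outcome, as a careful person would: the job done as asked, in the order asked, and still so for the second after the job is handed in, with the robot touching nothing.
It also fails if it takes over 61 s, if anything falls off the work surface, if the arm or the gripper's body presses on something with over 40 N, if the wrist force passes 120 N, or if a joint passes its speed limit or range.

## Working session

There is one attempt and no reset: what is moved stays moved. The work goes in short steps, Python scripts to look and compute and a tool call to move; the robot and the scene stay as the last step left them, time stands still between calls to the robot, and variables do not carry over. Pictures are saved under pics/ and viewed, and the job is handed in when it is done.

Besides the shell and the picture viewer there is one more tool, called after "Emit:" by a JSON object that holds its "fn" and its "kwargs". play_rows: Moves the arm, as the interface text tells. Its arguments: {"type":"object","properties":{"deltas":{"type":"array"},"grip":{"type":"number"}},"required":["deltas"]}

```bash
mkdir -p pics; ls; cat > h.py <<'E'
import numpy as np, cv2
from plant import status, grab_frame, camera_params, ticket, boxes_of, outline_of, manip
def proj(P,cam):
    c=camera_params(cam) if isinstance(cam,str) else cam
    T=np.linalg.inv(np.array(c["world_from_camera"]));p=np.atleast_2d(P)@T[:3,:3].T+T[:3,3]
    p=p*[1,-1,-1]
    return cv2.projectPoints(p.reshape(-1,1,3),np.zeros(3),np.zeros(3),np.array(c["mtx"],float),np.array(c["distortion"],float))[0].reshape(-1,2)
def rays(uv,c):
    n=cv2.undistortPoints(np.array(uv,float).reshape(-1,1,2),np.array(c["mtx"],float),np.array(c["distortion"],float)).reshape(-1,2)
    d=np.c_[n[:,0],-n[:,1],-np.ones(len(n))];T=np.array(c["world_from_camera"])
    return T[:3,3],d@T[:3,:3].T
def atz(uv,c,z):
    o,d=rays(uv,c);return o+d*((z-o[2])/d[:,2])[:,None]
def pts(uv,depth,c):
    o,d=rays(uv,c);uv=np.array(uv,int);return o+d*depth[uv[:,1],uv[:,0]][:,None]
E
python3 - <<'E'
from h import *
print(status.state(), manip.grip_point_offset)
for n in ["scene","side","wrist"]:
    c=camera_params(n);im,d=grab_frame(n);cv2.imwrite(f"pics/{n}0.png",im)
    np.savez(f"/tmp/{n}0.npz",im=im,d=d)
    print(n,np.round(c["mtx"],1).tolist(),c["distortion"],np.round(c["world_from_camera"],3).tolist())
    if n=="wrist":continue
    for t in ["housing","cartridge","puller","stand","bowl","head","budvase","jar"]:
        print(t,[(b["box"],round(b["confidence"],2)) for b in boxes_of(n,t)][:3])
print(status.state()["time"])
E
```

```text
pics
{'time': 0.0, 'joint_pos': array([ 1.12099390e+00,  5.33681977e-02,  1.61428122e+00,  2.99792463e-05,
        1.47599825e+00, -1.19008121e-01]), 'joint_vel': array([ 0.00150883,  0.00039645, -0.00083219,  0.0007202 ,  0.00011136,
       -0.00029053]), 'joint_efforts': array([ 2.21002258e-03, -3.93668354e+01, -3.70181465e+01, -3.21413415e-05,
        6.87009029e-03,  2.86960915e-05]), 'tool_pos': array([0.20272314, 0.5905578 , 0.23006362]), 'tool_rot': array([-3.02626502e-04,  1.64645406e-01,  9.86352287e-01, -9.82045044e-04]), 'contact_force': array([-0.43157314,  0.70090336,  0.42132488]), 'ft_torque': array([-0.02312361, -0.03604544, -0.04774101]), 'gripper_width': 1.0030253409109382} 0.0187
scene [[472.1, 0.0, 324.8], [0.0, 472.1, 232.8], [0.0, 0.0, 1.0]] [-0.08327901  0.          0.          0.          0.        ] [[0.575, 0.589, -0.568, 0.025], [-0.818, 0.397, -0.416, -0.562], [-0.02, 0.704, 0.71, 0.706], [0.0, 0.0, 0.0, 1.0]]
housing [([184.6, 181.3, 239.5, 262.4], 0.73)]
cartridge []
puller [([263.0, 212.7, 289.5, 255.1], 0.56)]
stand [([261.1, 241.7, 297.3, 294.5], 0.58
[... 481 characters left out ...]
.4, 291.9, 284.4], 0.55), ([255.9, 308.2, 384.0, 396.7], 0.52)]
cartridge [([270.6, 263.7, 305.3, 315.3], 0.63)]
puller [([277.2, 226.9, 292.8, 268.5], 0.69)]
stand [([268.3, 264.3, 303.2, 313.0], 0.61), ([361.2, 277.2, 394.0, 327.8], 0.46)]
bowl []
head [([354.8, 259.8, 396.4, 284.5], 0.74), ([268.2, 261.8, 301.6, 315.2], 0.51)]
budvase [([231.1, 255.9, 250.5, 301.9], 0.65)]
jar [([362.9, 278.3, 394.3, 327.3], 0.83), ([255.5, 205.4, 296.0, 279.3], 0.35)]
wrist [[429.0, 0.0, 318.2], [0.0, 429.0, 234.6], [0.0, 0.0, 1.0]] [0.00035179 0.         0.         0.         0.        ] [[0.324, -0.894, -0.31, 0.122], [0.946, 0.307, 0.106, 0.619], [0.0, -0.327, 0.945, 0.375], [0.0, 0.0, 0.0, 1.0]]
0.95
```

View pics/scene0.png

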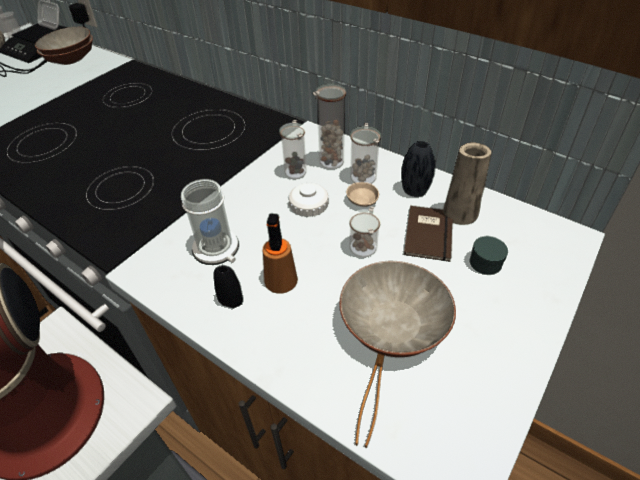

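View pics/side0.png

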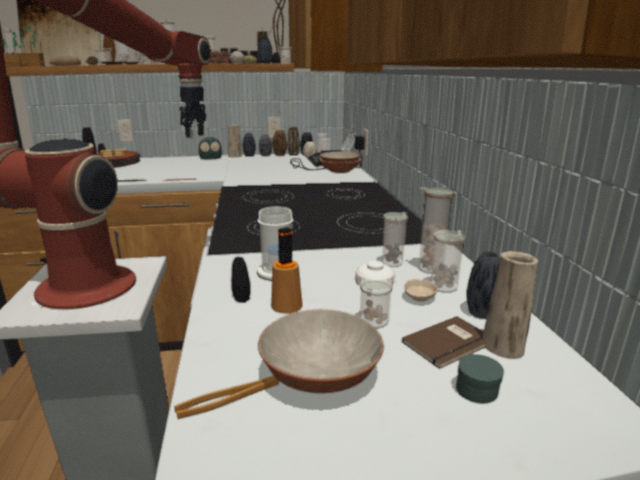

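View pics/wrist0.png

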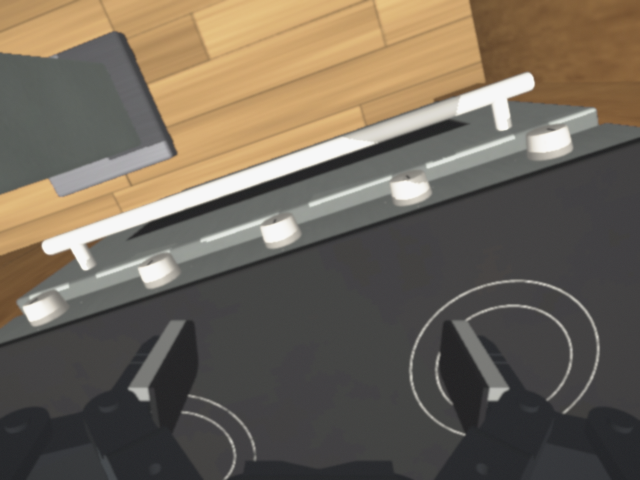

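The scene view shows the housing at about (208,225) with the blue cap inside it, the key in its stand at (278,255), and the bowl at (397,310). The vase is at (228,286), the head at (308,198) and the jar at (364,235). Next I'll zoom in and measure.

```bash
python3 - <<'E'
from h import *
S=np.load("/tmp/scene0.npz");D=np.load("/tmp/side0.npz")
a=cv2.resize(S["im"][160:320,170:390],None,fx=3.6,fy=3.6,interpolation=cv2.INTER_CUBIC);cv2.imwrite("pics/sz.png",a)
b=cv2.resize(D["im"][195:325,220:400],None,fx=4.4,fy=4.4,interpolation=cv2.INTER_CUBIC);cv2.imwrite("pics/dz.png",b)
# triangulate/heightmaps from scene depth
for n,Z in(("scene",S),("side",D)):
    c=camera_params(n)
    v,u=np.mgrid[0:480,0:640];uv=np.c_[u.ravel(),v.ravel()]
    P=pts(uv,Z["d"],c);hsv=cv2.cvtColor(Z["im"],cv2.COLOR_BGR2HSV).reshape(-1,3);ok=(Z["d"].ravel()>0)
    def stat(name,m):
        q=P[m&ok]
        if len(q)<5: print(n,name,len(q));return
        print(n,name,len(q),"med",np.round(np.median(q,0),4),"lo",np.round(np.percentile(q,2,axis=0),4),"hi",np.round(np.percentile(q,98,axis=0),4))
    def box(l,t,r,b):return (uv[:,0]>=l)&(uv[:,0]<=r)&(uv[:,1]>=t)&(uv[:,1]<=b)
    bx={"scene":dict(key=(262,205,300,296),hous=(180,175,242,268),bowl=(336,258,460,360)),"side":dict(key=(266,225,305,315),hous=(252,200,298,286),bowl=(255,308,388,398))}[n]
    k=box(*bx["key"])
    stat("handle",k&(hsv[:,2]<50)); stat("collar",k&(hsv[:,1]>200)&(hsv[:,2]>190)&(hsv[:,0]<15)); stat("keyall",k&(P[:,2]>0.02)&(hsv[:,1]>120))
    h=box(*bx["hous"]); stat("blue",h&(hsv[:,0]>95)&(hsv[:,0]<125)&(hsv[:,1]>90)); stat("mouth",h&(P[:,2]>0.145)&(P[:,2]<0.16))
    bb=box(*bx["bowl"]); stat("rim",bb&(P[:,2]>0.058)&(P[:,2]<0.07)); stat("counter",box(300,230,340,255))
E
```

```text
scene handle 354 med [ 0.43   -0.1581  0.1377] lo [ 0.4247 -0.1631  0.1013] hi [ 0.4455 -0.1482  0.1686]
scene collar 96 med [ 0.4364 -0.1613  0.0967] lo [ 0.4199 -0.1685  0.0944] hi [ 0.4546 -0.1457  0.0988]
scene keyall 1264 med [ 0.4232 -0.1651  0.0738] lo [ 0.4076 -0.1807  0.0218] hi [ 0.4521 -0.1382  0.158 ]
scene blue 94 med [ 0.4059 -0.0104  0.0941] lo [ 0.3914 -0.0319  0.0839] hi [ 4.229e-01 -2.000e-04  1.067e-01]
scene mouth 342 med [0.4289 0.0092 0.1493] lo [ 0.3919 -0.0213  0.1452] hi [0.4621 0.0491 0.1525]
scene rim 1133 med [ 0.4738 -0.3772  0.0617] lo [ 0.3767 -0.4752  0.0582] hi [ 0.5647 -0.2855  0.0649]
scene counter 1061 med [ 5.615e-01 -1.565e-01 -1.000e-04] lo [ 0.5186 -0.2008 -0.0027] hi [ 0.6055 -0.1097  0.0026]
side handle 681 med [ 0.4477 -0.1562  0.1064] lo [ 0.4268 -0.1654 -0.0009] hi [0.5305 0.3455 0.1666]
side collar 0
side keyall 1172 med [ 0.4362 -0.1753  0.0648] lo [ 0.4124 -0.1832  0.0217] hi [ 0.4621 -0.1532  0.1601]
side blue 3
side mouth 306 med [ 0.434  -0.0175  0.1496] lo [ 0.396  -0.1656  0.1452] hi [0.4624 0.0475 0.1596]
side rim 1337 med [ 0.4702 -0.3812  0.0621] lo [ 0.3783 -0.478   0.0582] hi [ 0.5644 -0.288   0.0648]
side counter 1061 med [5.614e-01 1.940e-01 1.000e-04] lo [ 0.5037  0.1078 -0.0027] hi [0.6243 0.2973 0.0023]
```

View pics/sz.png

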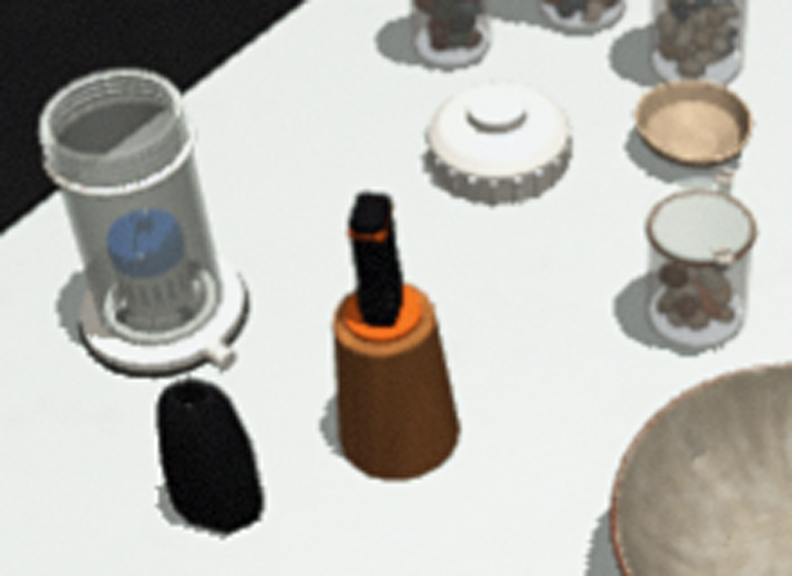

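View pics/dz.png

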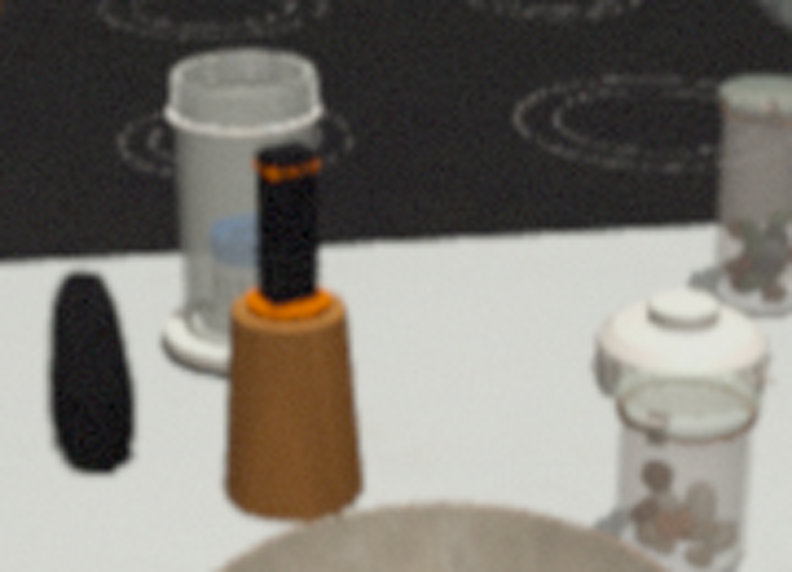

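Emit:
{"fn": "play_rows", "kwargs": {"deltas": [[[0.019,-0.055,0.006],-0.1],[[0.038,-0.11,0.012],-0.21],[[0.056,-0.165,0.018],-0.31],[[0.075,-0.22,0.024],-0.41],[[0.093,-0.275,0.03],-0.52]]}}

```text
time: 1.58
tool_pos: [0.2963, 0.3144, 0.2617]
tool_rot: [0.0, 0.414, 0.91, 0.0]
contact_force: [0.7, -0.3, 1.2]
gripper_width: 1.001
```

Emit:
{"fn": "play_rows", "kwargs": {"deltas": [[[0.019,-0.055,0],-0.1],[[0.038,-0.11,0],-0.21],[[0.056,-0.165,0],-0.31],[[0.075,-0.22,0],-0.41],[[0.093,-0.275,0.0],-0.52]]}}

```text
time: 2.2
tool_pos: [0.3893, 0.0392, 0.2617]
tool_rot: [0.001, 0.634, 0.773, 0.001]
contact_force: [1.2, 1.0, 0.1]
gripper_width: 1.001
```

Emit:
{"fn": "play_rows", "kwargs": {"deltas": [[[0.019,-0.055,0],-0.1],[[0.038,-0.11,0],-0.2],[[0.038,-0.11,0],-0.2]]}}

```text
time: 2.58
tool_pos: [0.4273, -0.0721, 0.2612]
tool_rot: [-0.0, 0.709, 0.705, -0.0]
contact_force: [-0.6, 0.2, -0.2]
gripper_width: 1.001
```

```bash
python3 - <<'E'
from h import *
s=status.state();print(s["time"],s["tool_pos"],s["tool_rot"],s["joint_pos"].round(3))
c=camera_params("wrist");im,d=grab_frame("wrist");cv2.imwrite("pics/w1.png",im);np.savez("/tmp/w1.npz",im=im,d=d,T=c["world_from_camera"])
print(np.round(c["world_from_camera"],4).tolist())
for t in ["cartridge","puller","housing"]: print(t,[(b["box"],round(b["confidence"],2)) for b in boxes_of("wrist",t)][:3])
E
```

```text
2.575 [ 0.4273001  -0.07209135  0.26121166] [-1.44114549e-04  7.09394321e-01  7.04811712e-01 -3.57113346e-04] [-3.390e-01 -4.480e-01  1.996e+00 -1.000e-03  1.595e+00 -3.320e-01]
[[1.0, 0.005, 0.0037, 0.4276], [-0.006, 0.9446, 0.3281, 0.0133], [-0.0019, -0.3281, 0.9446, 0.4044], [0.0, 0.0, 0.0, 1.0]]
cartridge [([296.5, 50.2, 345.8, 109.0], 0.69)]
puller [([310.0, 280.5, 357.8, 365.2], 0.81)]
housing [([252.6, 5.2, 386.6, 153.5], 0.6)]
```

View pics/w1.png

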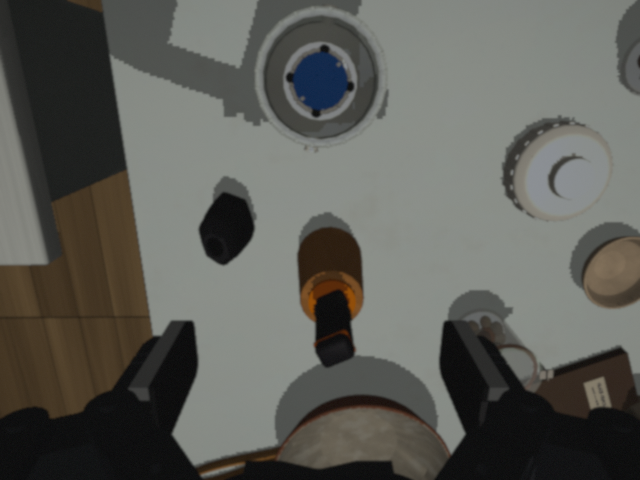

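```bash
python3 - <<'E'
from h import *
im=cv2.imread("pics/w1.png")
a=cv2.resize(im[40:120,280:360],None,fx=7,fy=7,interpolation=cv2.INTER_CUBIC)
g=np.clip(a.astype(float)*1.8,0,255).astype(np.uint8)
b=cv2.resize(im[270:375,290:370],None,fx=5.33,fy=5.33,interpolation=cv2.INTER_CUBIC)
b=np.clip(b.astype(float)*2.5,0,255).astype(np.uint8)
cv2.imwrite("pics/w1z.png",np.hstack([g[:560],np.pad(b[:560],((0,560-min(560,b.shape[0])),(0,0),(0,0)))[:, :240*1+180]])[:600,:800])
E
```

```text
(no output)
```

View pics/w1z.png

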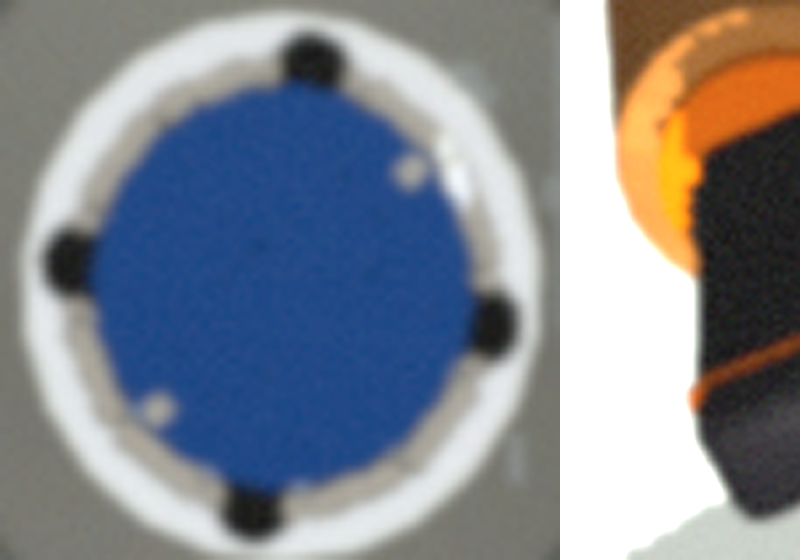

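```bash
python3 - <<'E'
from h import *
Z=np.load("/tmp/w1.npz");im=Z["im"];d=Z["d"];c=dict(camera_params("wrist"));c["world_from_camera"]=Z["T"]
t=atz([(338.6,64.3),(302.6,98.3)],c,0.065);print("ticks",t.round(4),"mid",t.mean(0).round(4),"ang",np.arctan2(*(t[0]-t[1])[1::-1]),np.linalg.norm(t[0]-t[1]))
hsv=cv2.cvtColor(im,cv2.COLOR_BGR2HSV)
m=((hsv[...,0]>100)&(hsv[...,0]<125)&(hsv[...,1]>120)).astype(np.uint8);m[:, :280]=0;m[:,360:]=0;m[130:]=0
cn=max(cv2.findContours(m,0,1)[0],key=cv2.contourArea);e=cv2.minEnclosingCircle(cn)
q=atz(cn[:,0],c,0.065);A=np.c_[q[:,:2],np.ones(len(q))];s=np.linalg.lstsq(A,(q[:,:2]**2).sum(1),rcond=None)[0];print("cap",s[:2]/2,np.sqrt(s[2]+(s[:2]**2).sum()/4))
v,u=np.mgrid[0:480,0:640];uv=np.c_[u.ravel(),v.ravel()];P=pts(uv,d,c);ok=d.ravel()>0
def circ(P2):
    A=np.c_[P2,np.ones(len(P2))];s=np.linalg.lstsq(A,(P2**2).sum(1),rcond=None)[0];return s[:2]/2,np.sqrt(s[2]+(s[:2]**2).sum()/4)
mm=ok&(uv[:,1]<160)&(uv[:,0]>240)&(uv[:,0]<400)&(P[:,2]>.146)&(P[:,2]<.158);print("mouth",mm.sum(),circ(P[mm][:,:2]),P[mm][:,2].mean())
cp=ok&(m.ravel()>0);print("cap z",np.percentile(P[cp][:,2],[5,50,95]))
k=ok&(uv[:,1]>260)&(uv[:,1]<380)&(uv[:,0]>290)&(uv[:,0]<375)
for lo,hi in((.02,.085),(.085,.105),(.105,.15),(.15,.162),(.162,.18)):
    q=P[k&(P[:,2]>lo)&(P[:,2]<hi)];print(lo,len(q),np.median(q,0).round(4) if len(q) else "",q[:,2].max() if len(q) else "")
q=P[k&(P[:,2]>.162)];print("ztop",np.percentile(q[:,2],[5,50,95]))
r=cv2.minAreaRect(q[:,:2].astype(np.float32)*1000);print("top rect mm",r)
q=P[k&(hsv.reshape(-1,3)[:,2]<60)&(P[:,2]>.105)];r=cv2.minAreaRect(q[:,:2].astype(np.float32)*1000);print("handle rect mm",r,cv2.boxPoints(r))
co=P[k&(hsv.reshape(-1,3)[:,1]>200)&(P[:,2]>.09)&(P[:,2]<.105)];print("collar",len(co),circ(co[:,:2]),np.percentile(co[:,2],[5,50,95]))
E
```

```text
ticks [[0.4421 0.0281 0.065 ]
 [0.4152 0.0044 0.065 ]] mid [0.4286 0.0162 0.065 ] ang 0.7217341375089844 0.035870207815442645
cap [0.42830166 0.01649634] 0.01921073094207808
mouth 4264 (array([0.42852575, 0.01643681]), np.float64(0.03411053678869611)) 0.15148011014328278
cap z [0.05301224 0.06562555 0.0671138 ]
0.02 724 [ 0.4317 -0.1315  0.0743] 0.08498843836020353
0.085 2119 [ 0.4355 -0.139   0.0939] 0.10494312876165307
0.105 1104 [ 0.4361 -0.1423  0.129 ] 0.1499402584215292
0.15 381 [ 0.4361 -0.1425  0.1563] 0.16197856471035524
0.162 941 [ 0.437  -0.1477  0.1678] 0.1700660322500309
ztop [0.16348121 0.16782007 0.16916935]
top rect mm ((436.6496276855469, -149.7246856689453), (24.278928756713867, 18.457244873046875), 25.822586059570312)
handle rect mm ((437.1976013183594, -149.39109802246094), (24.02279281616211, 18.19938850402832), 27.269655227661133) [[ 422.35187 -146.80612]
 [ 430.69043 -162.98282]
 [ 452.04333 -151.97607]
 [ 443.70477 -135.79938]]
collar 718 (array([ 0.43688104, -0.15016878]), np.float64(0.01594844029536665)) [0.09539374 0.09748997 0.09867841]
```

The ticks sit at (338.6, 64.3) and (302.6, 98.3), so the slot yaw is about 0.722 rad. Cap and mouth are centred at (0.428, 0.016). The key handle is at (0.437, -0.150) with yaw about 0.465 and its top at z 0.169. Both fit the given sizes.

Emit:
{"fn": "play_rows", "kwargs": {"deltas": [[[0.002,-0.016,0],-0.18],[[0.004,-0.032,0],-0.36],[[0.006,-0.048,0],-0.54],[[0.008,-0.064,0],-0.72],[[0.01,-0.078,0],-0.9]]}}

```text
time: 3.4
tool_pos: [0.4372, -0.1458, 0.2615]
tool_rot: [0.0, 0.945, 0.328, 0.0]
contact_force: [-0.1, -0.7, -0.2]
gripper_width: 0.998
```

Emit:
{"fn": "play_rows", "kwargs": {"deltas": [[[0,0,-0.02],-0.17],[[0,0,-0.045],-0.2],[[0,0,-0.065],-0.2],[[0,0,-0.065],-0.2]]}}

```text
time: 3.9
tool_pos: [0.436, -0.1455, 0.1944]
tool_rot: [-0.001, 0.972, 0.234, -0.001]
contact_force: [1.0, -0.4, -0.1]
gripper_width: 0.998
```

```bash
python3 - <<'E'
from h import *
s=status.state();print(s["time"],s["tool_pos"],s["tool_rot"],s["joint_pos"].round(3),s["contact_force"])
c=camera_params("wrist");im,d=grab_frame("wrist");cv2.imwrite("pics/w2.png",im)
im,d=grab_frame("scene");cv2.imwrite("pics/s2.png",cv2.resize(im[130:330,150:410],None,fx=3,fy=3))
E
```

```text
3.9 [ 0.43603581 -0.14550112  0.19438918] [-0.00121389  0.97217009  0.23426929 -0.00132265] [-0.484 -0.334  2.023  0.     1.456  0.614] [ 0.99935229 -0.39618765 -0.10432908]
```

View pics/w2.png

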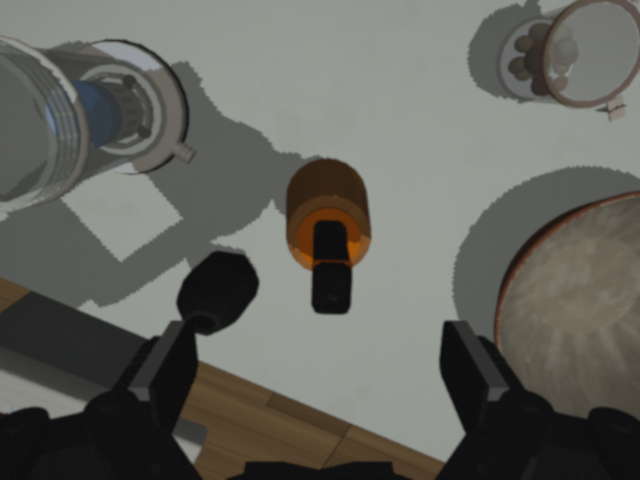

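View pics/s2.png

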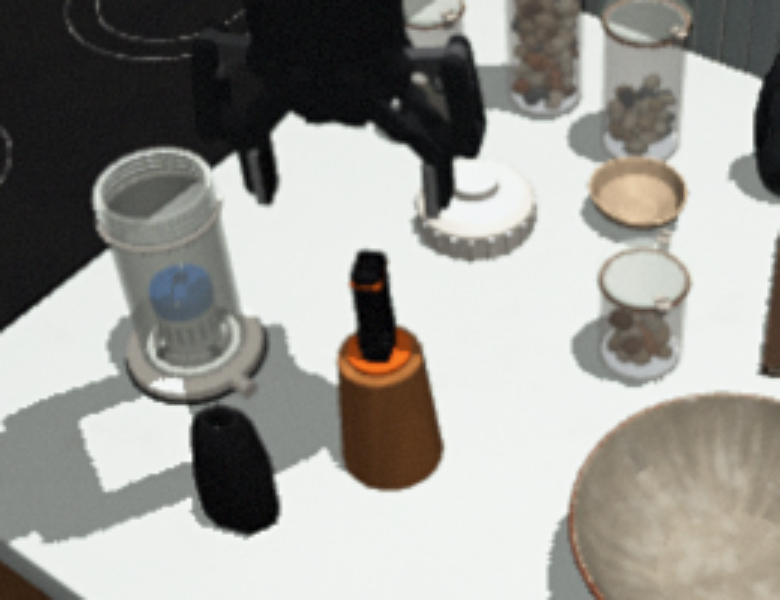

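The wrist view shows the handle upright at about (331,268), roughly centred between the open fingers. I'll re-measure the offset from here.

```bash
cat >> h.py <<'E'
def key_top(im,d,c):
    v,u=np.mgrid[0:480,0:640];uv=np.c_[u.ravel(),v.ravel()];P=pts(uv,d,c)
    k=(d.ravel()>0)&(np.hypot(P[:,0]-.437,P[:,1]+.15)<.03)
    q=P[k&(P[:,2]>.163)&(P[:,2]<.175)];r=cv2.minAreaRect(q[:,:2].astype(np.float32)*1000);print("top",r,len(q),np.median(q[:,2]))
    q=P[k&(P[:,2]>.11)&(P[:,2]<.175)];r=cv2.minAreaRect(q[:,:2].astype(np.float32)*1000);print("handle",r)
E
python3 - <<'E'
from h import *
s=status.state();c=camera_params("wrist");im,d=grab_frame("wrist");key_top(im,d,c);print(s["tool_pos"],status.state()["tool_pos"])
E
```

```text
top ((437.6722106933594, -150.43724060058594), (23.495576858520508, 18.0264949798584), 26.452293395996094) 1892 0.16810705414815003
handle ((437.7236633300781, -150.39553833007812), (23.693363189697266, 18.338054656982422), 26.07732391357422)
[ 0.43730448 -0.14654337  0.19689004] [ 0.43760217 -0.14684591  0.19744392]
```

Emit:
{"fn": "play_rows", "kwargs": {"deltas": [[[0,-0.003,-0.03],-0.015],[[0,-0.003,-0.06],-0.015],[[0,-0.003,-0.077],-0.015],[[0,-0.003,-0.077],-0.015],[[0,-0.003,-0.077],-0.015]]}}

```text
time: 4.68
tool_pos: [0.4379, -0.1504, 0.1208]
tool_rot: [0.001, 0.974, 0.226, 0.001]
contact_force: [-0.5, 0.2, 0.3]
gripper_width: 0.999
```

Emit:
{"fn": "play_rows", "kwargs": {"deltas": [[[0,0,0],0],[[0,0,0],0],[[0,0,0],0],[[0,0,0],0],[[0,0,0],0]], "grip": -1}}

```text
time: 5.3
tool_pos: [0.4371, -0.15, 0.1195]
tool_rot: [0.0, 0.974, 0.226, 0.0]
contact_force: [0.5, -0.4, 1.5]
gripper_width: 0.206
```

```bash
python3 - <<'E'
from h import *
s=status.state();print(s["time"],s["tool_pos"],s["tool_rot"],s["joint_pos"].round(3),s["contact_force"],s["gripper_width"])
im,d=grab_frame("side");cv2.imwrite("pics/d3.png",cv2.resize(im[130:330,200:440],None,fx=3,fy=3))
E
```

```text
5.3 [ 0.43711549 -0.14998963  0.11951571] [1.21999202e-04 9.74144328e-01 2.25926534e-01 1.25063225e-04] [-0.492 -0.255  2.09  -0.     1.306  0.623] [ 0.45143271 -0.36088854  1.53228619] 0.20616140104368502
```

View pics/d3.png

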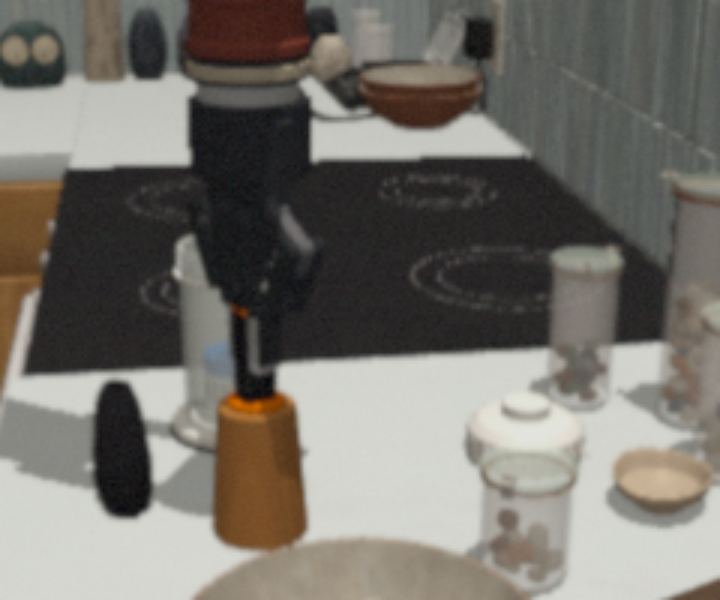

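The side view and a width of 0.206 (17.5 mm) confirm the handle is between the pads. I'll lift it straight up.

Emit:
{"fn": "play_rows", "kwargs": {"deltas": [[[0,0,0.01],0],[[0,0,0.035],0],[[0,0,0.065],0],[[0,0,0.1],0],[[0,0,0.13],0]]}}

```text
time: 5.98
tool_pos: [0.4368, -0.1498, 0.2509]
tool_rot: [0.0, 0.974, 0.226, 0.0]
contact_force: [1.2, -0.5, -2.0]
gripper_width: 0.199
```

Emit:
{"fn": "play_rows", "kwargs": {"deltas": [[[0,0,0.03],0],[[0,0,0.05],0],[[0,0,0.05],0],[[0,0,0.05],0]]}}

```text
time: 6.48
tool_pos: [0.4365, -0.1496, 0.2978]
tool_rot: [-0.001, 0.974, 0.226, -0.001]
contact_force: [-0.0, 0.3, -1.8]
gripper_width: 0.204
```

```bash
python3 - <<'E'
from h import *
for n in("side","scene"):
    s=status.state()
    c=camera_params(n);im,d=grab_frame(n);np.savez(f"/tmp/{n}4.npz",im=im,d=d)
    tp=s["tool_pos"]; print(s["time"],tp,s["tool_rot"],s["contact_force"],s["gripper_width"])
    tip=tp+[0,0,.0187-.125]; u=proj(tip,c)[0];print(n,u)
    x,y=map(int,u); x0=max(0,x-50);y0=max(0,y-80)
    a=cv2.resize(im[y0:y0+110,x0:x0+100],None,fx=5,fy=5,interpolation=cv2.INTER_CUBIC);cv2.circle(a,(int((u[0]-x0+.5)*5),int((u[1]-y0+.5)*5)),2,(0,255,0),1);cv2.imwrite(f"pics/{n}4.png",a);print(x0,y0)
E
```

```text
6.475 [ 0.43650356 -0.14962903  0.29779533] [-7.90898648e-04  9.74139411e-01  2.25944694e-01 -8.81987501e-04] [-0.04108787  0.31857131 -1.83167737] 0.20362951445600921
side [283.10111287 215.55487462]
233 135
6.525 [ 0.43638046 -0.14956371  0.29743679] [-0.00102751  0.97414092  0.22593603 -0.00114677] [ 0.19370808 -0.64361583 -1.30080502] 0.2036461914783138
scene [269.06623455 206.18651266]
219 126
```

View pics/side4.png

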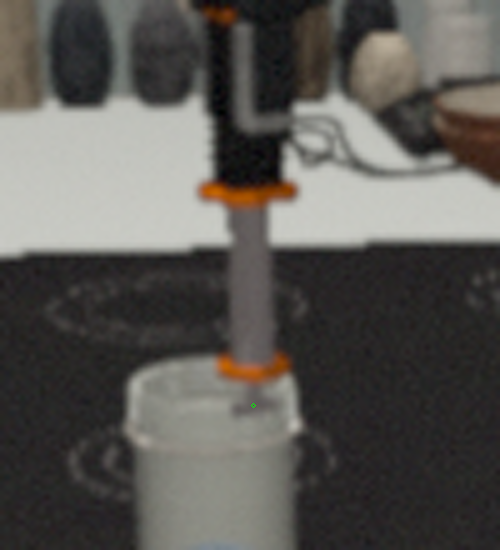

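View pics/scene4.png

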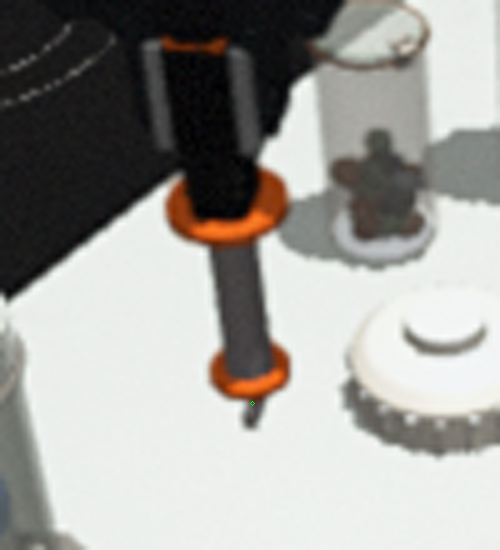

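```bash
cat >> h.py <<'E'
def tri(uvs,cams):
    A=np.zeros((3,3));b=np.zeros(3)
    for uv,c in zip(uvs,cams):
        o,d=rays([uv],c);d=d[0]/np.linalg.norm(d[0]);M=np.eye(3)-np.outer(d,d);A+=M;b+=M@o
    p=np.linalg.solve(A,b);return p,[proj(p,c)[0]-uv for uv,c in zip(uvs,cams)]
E
python3 - <<'E'
from h import *
tp=np.array([.4364,-.1496,.2976]);cams=[camera_params("side"),camera_params("scene")]
allc={}
for n in("side","scene"):
    Z=np.load(f"/tmp/{n}4.npz");im=Z["im"];c=camera_params(n);x,y=proj(tp+[0,0,-.0983],c)[0].astype(int)
    h=cv2.cvtColor(im,cv2.COLOR_BGR2HSV);m=((h[...,0]<16)&(h[...,1]>170)&(h[...,2]>90)).astype(np.uint8)
    mm=np.zeros_like(m);mm[y-60:y+20,x-40:x+40]=m[y-60:y+20,x-40:x+40]
    nn,_,st,ce=cv2.connectedComponentsWithStats(mm)
    for i in range(1,nn):
        if st[i,4]>15: print(n,st[i],ce[i])
    L=sorted([i for i in range(1,nn) if st[i,4]>15],key=lambda i:st[i,1]);allc[n]=[((st[i,0]+st[i,2]/2-.5),(st[i,1]+st[i,3]/2-.5)) for i in L][-2:]
for k,name in((0,"collar"),(1,"shoulder")):
    p,r=tri([allc["side"][k],allc["scene"][k]],cams);print(name,p,p-tp,np.round(r,2).tolist())
E
```

```text
side [274 172  18   4  46] [282.         173.36956522]
side [277 206  14   5  33] [283.36363636 208.21212121]
scene [253 160  23  15 155] [264.87741935 168.83870968]
scene [262 196  14  10  63] [268.80952381 201.55555556]
collar [ 0.43701724 -0.14988096  0.27143171] [ 0.00061724 -0.00028096 -0.02616829] [[-0.16, 0.19], [0.08, -0.28]]
shoulder [ 0.43662824 -0.15054117  0.20553002] [ 0.00022824 -0.00094117 -0.09206998] [[-0.48, 0.53], [0.21, -0.8]]
```

Emit:
{"fn": "play_rows", "kwargs": {"deltas": [[[-0.002,0.04,0],0.09],[[-0.004,0.08,0],0.18],[[-0.006,0.12,0],0.266],[[-0.008,0.15,0],0.266],[[-0.008,0.166,0],0.266]]}}

```text
time: 7.2
tool_pos: [0.4285, 0.0173, 0.2982]
tool_rot: [-0.0, 0.935, 0.354, -0.001]
contact_force: [0.6, -0.6, -1.4]
gripper_width: 0.203
```

Emit:
{"fn": "play_rows", "kwargs": {"deltas": [[[0,0,-0.01],0],[[0,0,-0.03],0],[[0,0,-0.05],0],[[0,0,-0.07],0],[[0,0,-0.07],0]]}}

```text
time: 7.82
tool_pos: [0.4275, 0.0159, 0.2262]
tool_rot: [-0.001, 0.936, 0.353, -0.002]
contact_force: [-1.6, -0.0, -1.7]
gripper_width: 0.2
```

```bash
python3 - <<'E'
from h import *
for n in("side","scene","wrist"):
    s=status.state()
    c=camera_params(n);im,d=grab_frame(n);np.savez(f"/tmp/{n}5.npz",im=im,d=d)
    tp=s["tool_pos"]; print(s["time"],tp,s["tool_rot"],s["contact_force"],s["ft_torque"])
    u=proj(tp+[0,0,-.1063],c)[0];print(n,u)
    if n=="wrist": cv2.imwrite("pics/wrist5.png",im);continue
    x,y=map(int,u); x0=max(0,x-50);y0=max(0,y-80)
    a=cv2.resize(im[y0:y0+110,x0:x0+100],None,fx=5,fy=5,interpolation=cv2.INTER_CUBIC);cv2.imwrite(f"pics/{n}5.png",a);print(x0,y0)
E
```

```text
7.825 [0.42754702 0.01594422 0.22621653] [-0.00123014  0.93570585  0.35277163 -0.00228396] [-1.57780016 -0.02215912 -1.71642007] [ 0.00499506 -0.05866235 -0.00547593]
side [274.28105262 224.10601956]
224 144
7.875 [0.42838679 0.01593871 0.22795508] [-5.62623511e-04  9.35666728e-01  3.52882910e-01 -1.05308914e-03] [ 0.52516248  1.11329862 -0.71695462] [ 0.02790999 -0.02358969 -0.03439296]
scene [202.93859839 203.32102049]
152 123
7.925 [0.42902488 0.01592476 0.2291977 ] [-4.91914866e-05  9.35644371e-01  3.52944193e-01 -7.01638620e-05] [ 0.87141063 -0.05439523 -1.50169196] [-0.03494567  0.04023365  0.04390005]
wrist [319.70081368 231.53990155]
```

View pics/side5.png

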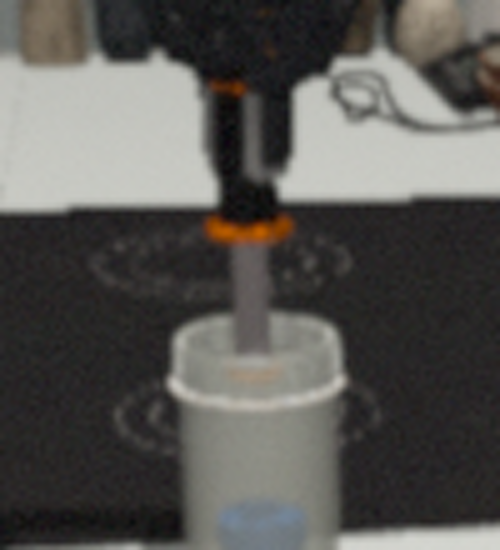

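View pics/scene5.png

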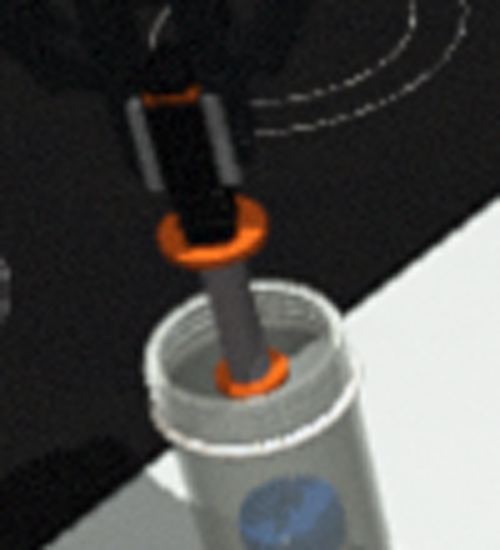

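View pics/wrist5.png

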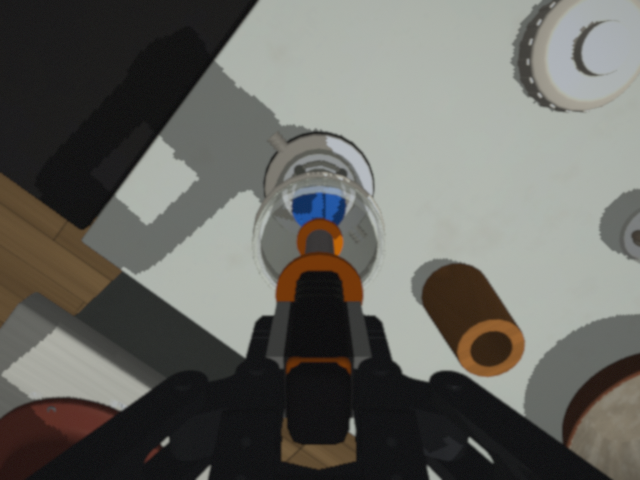

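The key is in the mouth and centred in all three views. In the wrist view the cap is at (319,207), directly ahead of the shoulder disc at (320,240). I'll zoom in on the slot.

```bash
python3 - <<'E'
import cv2,numpy as np
im=cv2.imread("pics/wrist5.png")[180:265,270:370]
cv2.imwrite("pics/w5z.png",np.clip(cv2.resize(im,None,fx=7,fy=7,interpolation=cv2.INTER_CUBIC).astype(float)*1.7,0,255).astype(np.uint8))
E
```

```text
(no output)
```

View pics/w5z.png

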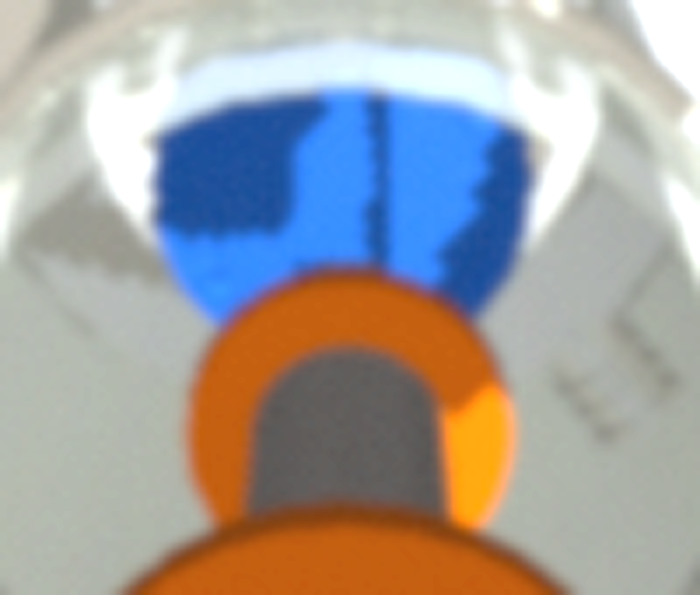

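Emit:
{"fn": "play_rows", "kwargs": {"deltas": [[[-0.0005,0.0007,-0.012],0],[[-0.0005,0.0007,-0.027],0],[[-0.0005,0.0007,-0.04],0],[[-0.0005,0.0007,-0.046],0],[[-0.0005,0.0007,-0.046],0]]}}

```text
time: 8.6
tool_pos: [0.4281, 0.0168, 0.1825]
tool_rot: [-0.0, 0.936, 0.353, -0.001]
contact_force: [0.7, 0.5, -0.7]
gripper_width: 0.204
```

Emit:
{"fn": "play_rows", "kwargs": {"deltas": [[[0,0,0],0],[[0,0,0],0],[[0,0,0],0],[[0,0,0],0]]}}

```text
time: 9.1
tool_pos: [0.4286, 0.0168, 0.1835]
tool_rot: [0.0, 0.936, 0.353, 0.0]
contact_force: [0.1, 0.0, -2.0]
gripper_width: 0.204
```

```bash
python3 - <<'E'
from h import *
s=status.state();print(s["time"],s["tool_pos"],s["contact_force"],s["ft_torque"],s["tool_rot"])
E
```

```text
9.1 [0.42859793 0.01680625 0.18352751] [ 0.09106041  0.0443184  -2.01074551] [ 0.01235005 -0.01340851  0.02857109] [8.90752673e-05 9.35572385e-01 3.53134919e-01 1.84198566e-04]
```

```bash
cat >> h.py <<'E'
def samp(n=8):
    F=[];M=[];P=[]
    for i in range(n):
        grab_frame("wrist");s=status.state();F.append(s["contact_force"]);M.append(s["ft_torque"]);P.append(s["tool_pos"])
    print("t",s["time"],"F",np.mean(F,0).round(2),"sd",np.std(F,0).round(2),"M",np.mean(M,0).round(3),"P",np.mean(P,0).round(4),"q",s["tool_rot"].round(4),"w",round(s["gripper_width"],3))
E
python3 -c "from h import *;samp()"
```

```text
t 9.5 F [-0.18 -0.24 -1.45] sd [0.25 0.51 0.31] M [-0.007 -0.003 -0.002] P [0.4285 0.0168 0.1833] q [-0.      0.9356  0.3531 -0.    ] w 0.2
```

Emit:
{"fn": "play_rows", "kwargs": {"deltas": [[[0,0,-0.003],0],[[0,0,-0.006],0],[[0,0,-0.009],0],[[0,0,-0.012],0],[[0,0,-0.015],0]]}}

```text
time: 10.12
tool_pos: [0.4284, 0.0168, 0.168]
tool_rot: [-0.0, 0.936, 0.353, -0.0]
contact_force: [0.4, 0.1, -1.3]
gripper_width: 0.2
```

```bash
python3 -c "from h import *;samp()"
```

```text
t 10.525 F [-0.1  -0.09 -1.43] sd [0.76 0.31 0.47] M [-0.01  -0.012  0.017] P [0.4284 0.0168 0.1682] q [1.000e-04 9.356e-01 3.531e-01 2.000e-04] w 0.201
```

The force hasn't changed, where a missed slot would give about +2 N. I'll go lower and feel for the chamber floor.

Emit:
{"fn": "play_rows", "kwargs": {"deltas": [[[0,0,-0.001],0],[[0,0,-0.002],0],[[0,0,-0.003],0],[[0,0,-0.004],0],[[0,0,-0.0045],0]]}}

```text
time: 11.15
tool_pos: [0.4284, 0.0168, 0.1637]
tool_rot: [-0.0, 0.936, 0.353, -0.0]
contact_force: [0.0, 0.2, -2.0]
gripper_width: 0.199
```

```bash
python3 -c "from h import *;samp()"
```

```text
t 11.55 F [ 0.06 -0.01 -1.49] sd [0.62 0.34 0.58] M [ 0.006 -0.001  0.004] P [0.4285 0.0168 0.1638] q [0.     0.9356 0.3531 0.    ] w 0.204
```

Emit:
{"fn": "play_rows", "kwargs": {"deltas": [[[0,0,-0.001],0],[[0,0,-0.002],0],[[0,0,-0.003],0],[[0,0,-0.0035],0]]}}

```text
time: 12.05
tool_pos: [0.4285, 0.0168, 0.1604]
tool_rot: [0.0, 0.936, 0.353, 0.0]
contact_force: [0.6, -0.2, 0.6]
gripper_width: 0.2
```

```bash
python3 -c "from h import *;samp(12)"
```

```text
t 12.65 F [-0.28  0.18 -0.57] sd [0.5  0.33 0.4 ] M [0.021 0.036 0.002] P [0.4285 0.0168 0.1604] q [0.000e+00 9.356e-01 3.531e-01 1.000e-04] w 0.199
```

A rise of 0.9 N shows the bar resting on the chamber floor with the spring about 2 mm in. Now the quarter turn.

Emit:
{"fn": "play_rows", "kwargs": {"deltas": [[[0,0,0],0.1],[[0,0,0],0.2],[[0,0,0],0.3],[[0,0,0],0.4],[[0,0,0],0.5]]}}

```text
time: 13.28
tool_pos: [0.4285, 0.0168, 0.1603]
tool_rot: [0.0, 0.818, 0.575, 0.0]
contact_force: [-0.2, 0.9, 0.2]
gripper_width: 0.198
```

Emit:
{"fn": "play_rows", "kwargs": {"deltas": [[[0,0,0],0.11],[[0,0,0],0.22],[[0,0,0],0.33],[[0,0,0],0.44],[[0,0,0],0.55]]}}

```text
time: 13.9
tool_pos: [0.4285, 0.0167, 0.1604]
tool_rot: [0.0, 0.631, 0.776, 0.0]
contact_force: [0.1, -0.2, -0.9]
gripper_width: 0.207
```

Emit:
{"fn": "play_rows", "kwargs": {"deltas": [[[0,0,0],0.11],[[0,0,0],0.22],[[0,0,0],0.33],[[0,0,0],0.44],[[0,0,0],0.52]]}}

```text
time: 14.52
tool_pos: [0.4285, 0.0168, 0.1603]
tool_rot: [0.0, 0.411, 0.912, -0.0]
contact_force: [0.8, 0.0, -0.5]
gripper_width: 0.207
```

```bash
python3 - <<'E'
from h import *
samp(6);im,d=grab_frame("wrist");cv2.imwrite("pics/w6.png",im);print(status.state()["joint_pos"].round(2))
im,d=grab_frame("scene");cv2.imwrite("pics/s6.png",cv2.resize(im[160:280,160:300],None,fx=5,fy=5,interpolation=cv2.INTER_CUBIC))
E
```

```text
t 14.825 F [ 0.25 -0.49 -0.3 ] sd [0.57 0.43 0.3 ] M [-0.06  -0.018  0.006] P [0.4285 0.0168 0.1603] q [ 1.000e-04  4.127e-01  9.109e-01 -0.000e+00] w 0.201
[-0.13 -0.4   2.13 -0.    1.41 -0.86]
```

View pics/w6.png

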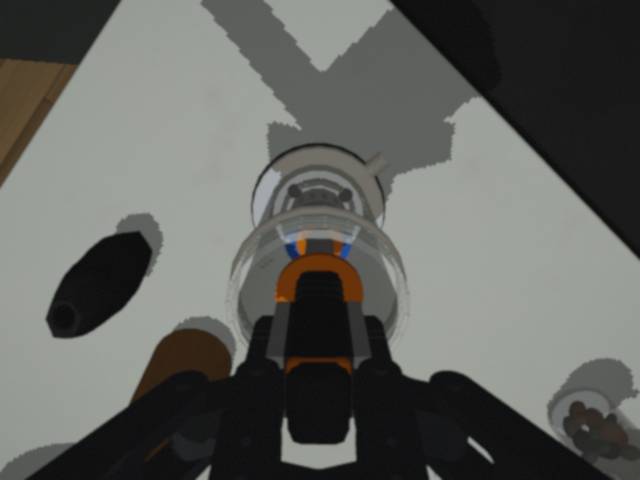

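View pics/s6.png

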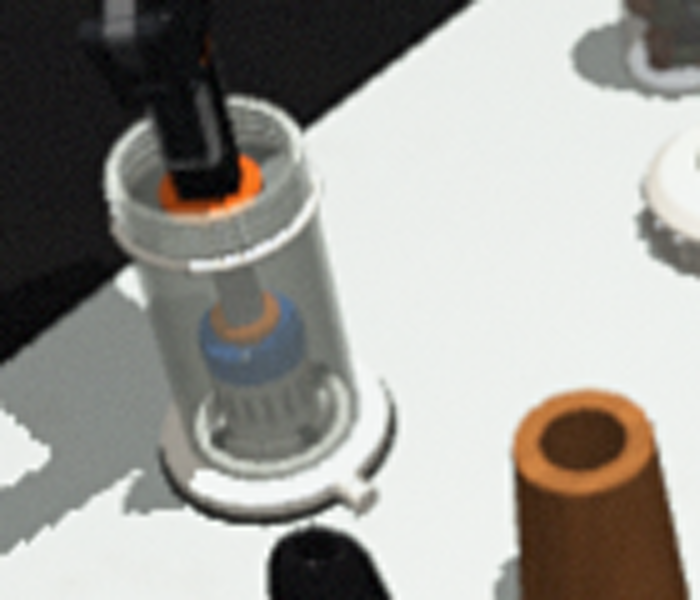

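The turn is complete, with no torque felt. In the scene view the orange shoulder sits right on the blue cap at about (208,225). I'll lift slowly and watch the force.

Emit:
{"fn": "play_rows", "kwargs": {"deltas": [[[0,0,0.0015],0],[[0,0,0.003],0],[[0,0,0.0045],0],[[0,0,0.006],0],[[0,0,0.007],0]]}}

```text
time: 15.55
tool_pos: [0.4282, 0.0168, 0.1667]
tool_rot: [-0.0, 0.412, 0.911, -0.0]
contact_force: [0.7, 0.5, -6.0]
gripper_width: 0.198
```

```bash
python3 -c "from h import *;samp(5)"
```

```text
t 15.8 F [ 0.96  0.11 -5.87] sd [0.27 0.52 0.64] M [-0.038 -0.263 -0.005] P [0.4282 0.0169 0.1666] q [-4.000e-04  4.122e-01  9.111e-01 -1.000e-04] w 0.202
```

The pull has risen to 4.4 N, so the bar has caught. I'll keep drawing up slowly.

Emit:
{"fn": "play_rows", "kwargs": {"deltas": [[[0,0,0.001],0],[[0,0,0.002],0],[[0,0,0.003],0],[[0,0,0.004],0],[[0,0,0.005],0]]}}

```text
time: 16.42
tool_pos: [0.4282, 0.0169, 0.1721]
tool_rot: [-0.001, 0.412, 0.911, -0.0]
contact_force: [-0.2, -0.5, -12.9]
gripper_width: 0.202
```

Emit:
{"fn": "play_rows", "kwargs": {"deltas": [[[0,0,0.001],0],[[0,0,0.002],0],[[0,0,0.003],0],[[0,0,0.004],0],[[0,0,0.005],0]]}}

```text
time: 17.05
tool_pos: [0.429, 0.0167, 0.1782]
tool_rot: [0.001, 0.412, 0.911, 0.0]
contact_force: [0.2, 1.3, -2.7]
gripper_width: 0.207
```

Emit:
{"fn": "play_rows", "kwargs": {"deltas": [[[0,0,0.0015],0],[[0,0,0.003],0],[[0,0,0.0045],0],[[0,0,0.006],0],[[0,0,0.0075],0]]}}

```text
time: 17.68
tool_pos: [0.4285, 0.0168, 0.1849]
tool_rot: [-0.0, 0.412, 0.911, -0.0]
contact_force: [-0.4, 0.3, -2.1]
gripper_width: 0.201
```

```bash
python3 - <<'E'
from h import *
samp(5)
im,d=grab_frame("scene");cv2.imwrite("pics/s7.png",cv2.resize(im[150:280,160:300],None,fx=4.5,fy=4.5,interpolation=cv2.INTER_CUBIC))
E
```

```text
t 17.925 F [ 0.04 -0.1  -2.74] sd [0.63 0.38 0.17] M [ 0.008 -0.004  0.004] P [0.4286 0.0168 0.1849] q [-1.000e-04  4.122e-01  9.111e-01 -0.000e+00] w 0.202
```

View pics/s7.png

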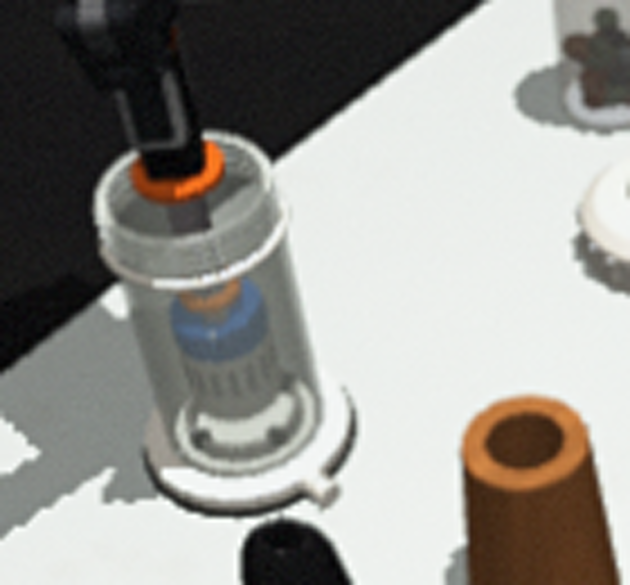

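The cartridge is off its seat, hanging at about +1.3 N and clear of the lobes in the picture. I'll raise it clear of the tube.

Emit:
{"fn": "play_rows", "kwargs": {"deltas": [[[0,0,0.006],0],[[0,0,0.016],0],[[0,0,0.03],0],[[0,0,0.046],0],[[0,0,0.062],0]]}}

```text
time: 18.6
tool_pos: [0.4287, 0.0167, 0.2485]
tool_rot: [0.001, 0.412, 0.911, 0.0]
contact_force: [0.0, -0.4, -3.0]
gripper_width: 0.201
```

Emit:
{"fn": "play_rows", "kwargs": {"deltas": [[[0,0,0.018],0],[[0,0,0.036],0],[[0,0,0.054],0],[[0,0,0.072],0],[[0,0,0.088],0]]}}

```text
time: 19.23
tool_pos: [0.4286, 0.0168, 0.3361]
tool_rot: [0.0, 0.412, 0.911, 0.0]
contact_force: [-0.0, -0.6, -3.3]
gripper_width: 0.203
```

Emit:
{"fn": "play_rows", "kwargs": {"deltas": [[[0,0,0.008],0],[[0,0,0.012],0],[[0,0,0.012],0]]}}

```text
time: 19.6
tool_pos: [0.4284, 0.0168, 0.3466]
tool_rot: [-0.0, 0.412, 0.911, -0.0]
contact_force: [0.1, 0.4, -2.7]
gripper_width: 0.2
```

```bash
python3 - <<'E'
from h import *
samp(4);print(status.state()["joint_pos"].round(3))
im,d=grab_frame("side");cv2.imwrite("pics/d8.png",im)
E
```

```text
t 19.8 F [ 0.06  0.3  -2.97] sd [0.38 0.05 0.15] M [-0.002 -0.001  0.013] P [0.4283 0.0168 0.3461] q [-6.000e-04  4.122e-01  9.111e-01 -2.000e-04] w 0.202
[-0.135 -0.475  1.876 -0.     1.741 -0.856]
```

View pics/d8.png

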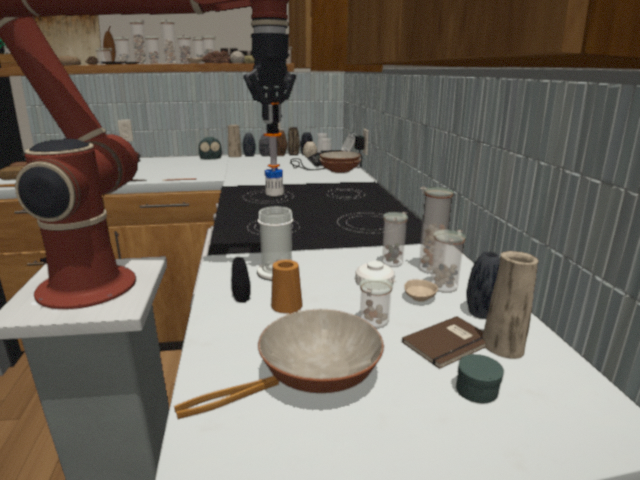

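The cartridge hangs free above the tube at about (274,180) in the side view. I'll fit the bowl's rim and floor before the transfer.

```bash
python3 - <<'E'
from h import *
from scipy.optimize import least_squares
for n in("scene","side"):
    Z=np.load(f"/tmp/{n}0.npz");c=camera_params(n);v,u=np.mgrid[0:480,0:640];uv=np.c_[u.ravel(),v.ravel()];P=pts(uv,Z["d"],c)
    r0=np.hypot(P[:,0]-.471,P[:,1]+.381);q=P[(Z["d"].ravel()>0)&(P[:,2]>.060)&(P[:,2]<.07)&(r0<.12)&(r0>.07)]
    f=least_squares(lambda p:np.hypot(q[:,0]-p[0],q[:,1]-p[1])-p[2],[.471,-.381,.095],loss="soft_l1",f_scale=.002);print(n,f.x,len(q))
    rr=np.hypot(P[:,0]-f.x[0],P[:,1]-f.x[1])
    for a,b in((0,.012),(.012,.02),(.02,.028),(.028,.036),(.036,.05)):
        w=P[(rr>=a)&(rr<b)&(Z["d"].ravel()>0)];print(a,len(w),np.median(w[:,2]).round(4))
E
```

```text
scene [ 0.47079902 -0.38050387  0.09422716] 915
0 123 0.0085
0.012 221 0.009
0.02 328 0.0093
0.028 446 0.0096
0.036 1019 0.0107
side [ 0.47178721 -0.38322013  0.09441437] 1058
0 109 0.0094
0.012 196 0.0097
0.02 260 0.0101
0.028 287 0.0105
0.036 679 0.0112
```

Emit:
{"fn": "play_rows", "kwargs": {"deltas": [[[0.001,-0.012,0],0],[[0.004,-0.036,0],0],[[0.008,-0.07,0],0],[[0.012,-0.11,0],0],[[0.016,-0.15,0],0]]}}

```text
time: 20.48
tool_pos: [0.4443, -0.1351, 0.3468]
tool_rot: [0.0, 0.412, 0.911, -0.0]
contact_force: [-0.4, 0.6, -3.1]
gripper_width: 0.205
```

Emit:
{"fn": "play_rows", "kwargs": {"deltas": [[[0.005,-0.04,0],0],[[0.01,-0.08,0],0],[[0.014,-0.12,0],0],[[0.018,-0.16,0],0],[[0.022,-0.195,0],0]]}}

```text
time: 21.1
tool_pos: [0.4659, -0.3306, 0.3464]
tool_rot: [-0.0, 0.413, 0.911, -0.0]
contact_force: [0.1, 0.5, -3.8]
gripper_width: 0.204
```

Emit:
{"fn": "play_rows", "kwargs": {"deltas": [[[0.002,-0.025,0],0],[[0.004,-0.042,0],0],[[0.005,-0.05,0],0],[[0.005,-0.05,0],0],[[0.005,-0.05,0],0]]}}

```text
time: 21.72
tool_pos: [0.4716, -0.3775, 0.347]
tool_rot: [0.0, 0.412, 0.911, 0.0]
contact_force: [0.7, 0.7, -1.9]
gripper_width: 0.205
```

```bash
python3 - <<'E'
from h import *
samp(4);print(status.state()["joint_pos"].round(3))
E
```

```text
t 21.925 F [-0.23 -0.35 -2.54] sd [0.45 0.51 0.25] M [0.014 0.008 0.019] P [ 0.4716 -0.3775  0.3471] q [ 2.000e-04  4.119e-01  9.112e-01 -0.000e+00] w 0.204
[-0.798 -0.039  1.515  0.     1.665 -1.52 ]
```

Emit:
{"fn": "play_rows", "kwargs": {"deltas": [[[0,-0.004,-0.012],0],[[0,-0.004,-0.037],0],[[0,-0.004,-0.067],0],[[0,-0.004,-0.097],0],[[0,-0.004,-0.125],0]]}}

```text
time: 22.55
tool_pos: [0.471, -0.3819, 0.2195]
tool_rot: [-0.001, 0.412, 0.911, 0.0]
contact_force: [0.1, 0.3, -3.0]
gripper_width: 0.202
```

Emit:
{"fn": "play_rows", "kwargs": {"deltas": [[[0,0,-0.02],0],[[0,0,-0.034],0],[[0,0,-0.042],0],[[0,0,-0.046],0],[[0,0,-0.046],0]]}}

```text
time: 23.18
tool_pos: [0.4717, -0.3824, 0.1763]
tool_rot: [0.0, 0.412, 0.911, -0.0]
contact_force: [0.4, 0.1, -3.3]
gripper_width: 0.2
```

```bash
python3 - <<'E'
from h import *
samp(6)
for n,(x0,y0) in dict(side=(230,200),scene=(330,170)).items():
    im,d=grab_frame(n);cv2.imwrite(f"pics/{n}9.png",cv2.resize(im[y0:y0+200,x0:x0+180],None,fx=3,fy=3,interpolation=cv2.INTER_CUBIC))
E
```

```text
t 23.475 F [ 0.36 -0.04 -2.69] sd [0.32 0.39 0.62] M [ 0.002  0.006 -0.019] P [ 0.4718 -0.3825  0.1766] q [ 4.000e-04  4.122e-01  9.111e-01 -2.000e-04] w 0.2
```

View pics/side9.png

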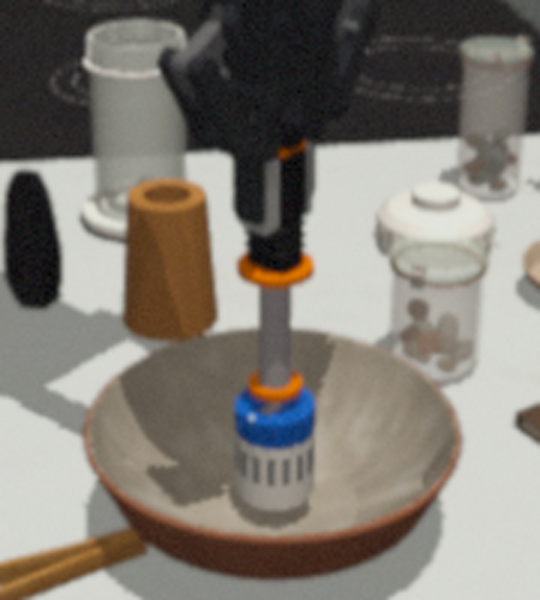

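View pics/scene9.png

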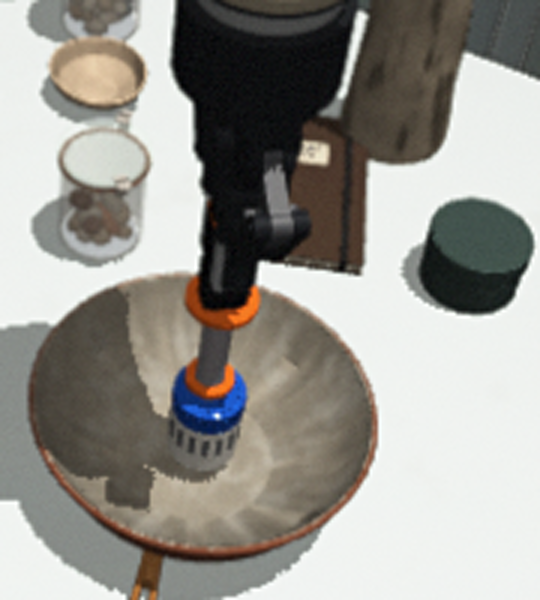

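It hangs upright over the flat of the bowl, about 14 mm up. I'll lower it slowly.

Emit:
{"fn": "play_rows", "kwargs": {"deltas": [[[0,0,-0.003],0],[[0,0,-0.006],0],[[0,0,-0.009],0],[[0,0,-0.011],0],[[0,0,-0.012],0]]}}

```text
time: 24.2
tool_pos: [0.4714, -0.3822, 0.1635]
tool_rot: [-0.0, 0.412, 0.911, 0.0]
contact_force: [0.2, 0.4, -2.4]
gripper_width: 0.201
```

Emit:
{"fn": "play_rows", "kwargs": {"deltas": [[[0,0,-0.001],0],[[0,0,-0.002],0],[[0,0,-0.003],0],[[0,0,-0.004],0],[[0,0,-0.005],0]]}}

```text
time: 24.82
tool_pos: [0.4715, -0.3822, 0.1588]
tool_rot: [0.0, 0.412, 0.911, -0.0]
contact_force: [0.3, -0.7, -1.0]
gripper_width: 0.205
```

```bash
python3 -c "from h import *;samp(8)"
```

```text
t 25.225 F [ 0.31 -0.17 -1.27] sd [0.31 0.43 0.51] M [-0.009 -0.009 -0.005] P [ 0.4715 -0.3822  0.1588] q [ 0.      0.4122  0.9111 -0.    ] w 0.202
```

Emit:
{"fn": "play_rows", "kwargs": {"deltas": [[[0,0,-0.001],0],[[0,0,-0.002],0],[[0,0,-0.003],0],[[0,0,-0.003],0]]}}

```text
time: 25.72
tool_pos: [0.4715, -0.3823, 0.1559]
tool_rot: [0.0, 0.412, 0.911, -0.0]
contact_force: [-0.8, -0.8, -0.2]
gripper_width: 0.202
```

```bash
python3 -c "from h import *;samp(8)"
```

```text
t 26.125 F [-0.02  0.19  0.16] sd [0.38 0.32 0.74] M [0.066 0.051 0.004] P [ 0.4715 -0.3822  0.1559] q [ 0.      0.4122  0.9111 -0.    ] w 0.205
```

The key's weight is now carried by the cap. I'll ease the fingers open slightly and check that it stands.

Emit:
{"fn": "play_rows", "kwargs": {"deltas": [[[0,0,0],0],[[0,0,0],0],[[0,0,0],0],[[0,0,0],0]], "grip": -0.5}}

```text
time: 26.62
tool_pos: [0.4715, -0.3822, 0.1558]
tool_rot: [0.0, 0.412, 0.911, -0.0]
contact_force: [-0.8, 0.4, -0.1]
gripper_width: 0.245
```

```bash
python3 - <<'E'
from h import *
samp(6)
for n,(x0,y0) in dict(side=(230,200),scene=(330,170)).items():
    im,d=grab_frame(n);cv2.imwrite(f"pics/{n}10.png",cv2.resize(im[y0:y0+200,x0:x0+180],None,fx=3,fy=3,interpolation=cv2.INTER_CUBIC))
E
```

```text
t 26.925 F [ 0.1   0.19 -0.11] sd [0.28 0.22 0.36] M [-0.003 -0.008  0.02 ] P [ 0.4715 -0.3822  0.1558] q [ 0.      0.4122  0.9111 -0.    ] w 0.249
```

View pics/side10.png

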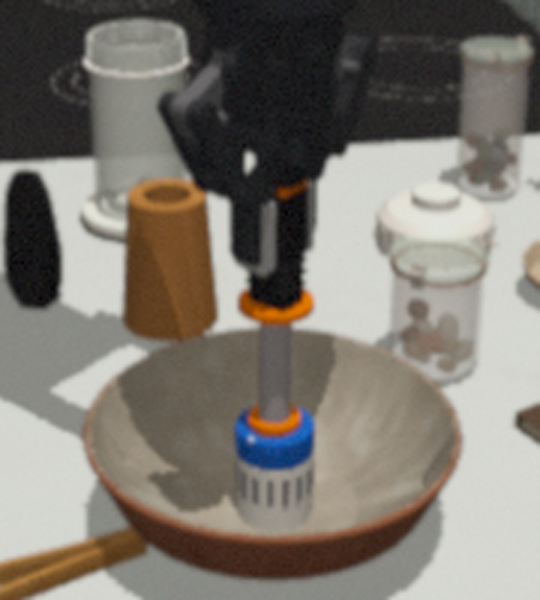

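View pics/scene10.png

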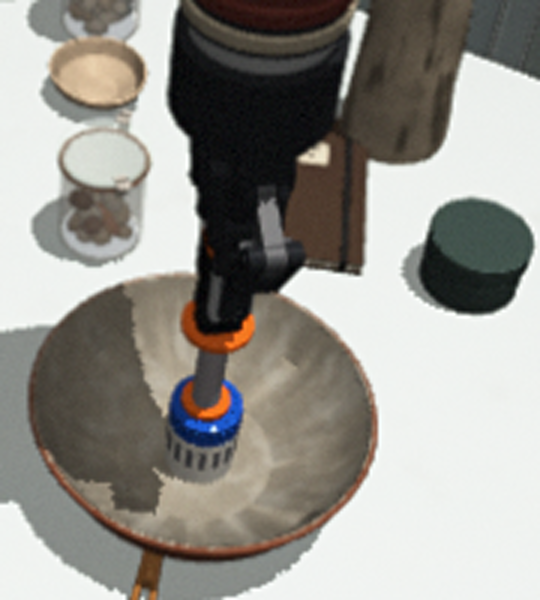

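It stands upright with the fingers free (force about 0). I'll open fully and retreat straight up.

Emit:
{"fn": "play_rows", "kwargs": {"deltas": [[[0,0,0],0],[[0,0,0],0],[[0,0,0],0],[[0,0,0],0]], "grip": 0.2}}

```text
time: 27.52
tool_pos: [0.4715, -0.3822, 0.1558]
tool_rot: [0.0, 0.412, 0.911, -0.0]
contact_force: [0.2, -0.1, 0.5]
gripper_width: 0.601
```

Emit:
{"fn": "play_rows", "kwargs": {"deltas": [[[0,0,0.01],0],[[0,0,0.03],0],[[0,0,0.06],0],[[0,0,0.1],0],[[0,0,0.13],0]]}}

```text
time: 28.15
tool_pos: [0.472, -0.3827, 0.2901]
tool_rot: [0.002, 0.412, 0.911, -0.001]
contact_force: [0.5, -0.3, 0.5]
gripper_width: 0.597
```

```bash
python3 - <<'E'
from h import *
samp(8)
for n in("side","scene"):
    im,d=grab_frame(n);cv2.imwrite(f"pics/{n}11.png",im)
E
```

```text
t 28.55 F [0.43 0.06 0.42] sd [0.57 0.41 1.29] M [ 0.002 -0.007  0.007] P [ 0.4719 -0.3826  0.2881] q [-1.300e-03  4.122e-01  9.111e-01  5.000e-04] w 0.6
```

View pics/side11.png

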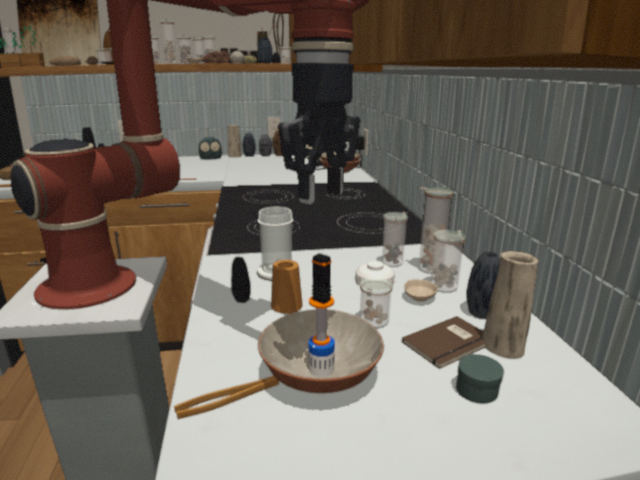

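View pics/scene11.png

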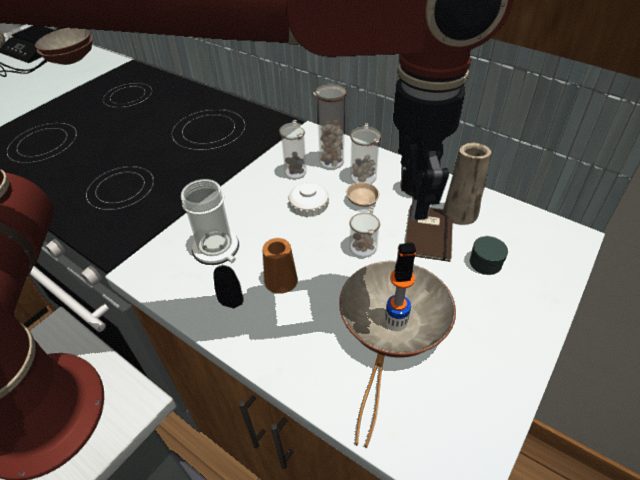

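The cartridge, with the key still in its cap, stands upright in the bowl at about (397,315). The housing is empty, and the vase, head and jar are where they were. The gripper is clear, so I'm handing in.

```bash
python3 - <<'E'
from h import *
print(ticket.job_done(), status.state()["time"])
E
```

```text
the job is handed in; nothing more can be done
the job is handed in; nothing more can be done
```

The spent cartridge is out of the housing and stands upright on the flat of the terracotta bowl, with the key still in its cap. It was released after about 28.5 s, and the job is handed in.

- **Locking:** The cross bar went through the slot on the first try. I felt the chamber floor at about 0.9 N and turned the key a quarter turn there, with no torque felt.
- **Pulling:** The cartridge came off its seat at up to about 11 N in the force readings, a little over the stated 5 to 10 N. It then hung free at about 1.3 N.
- **Setting down:** I lowered it until the cap carried the key's weight and opened the fingers slightly to see that it stood. Then I opened further and backed straight up.

**Last checks:** The final side and scene pictures show the key and cartridge upright in the bowl and the housing empty. The head, vase and jar look unmoved by eye. The gripper was clear, with no outside force beyond sensor noise. None of these checks failed or disagreed, but the hand-in reports no verdict.

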